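# Shut the mini centrifuge and switch it on

### The job

Start the mini centrifuge on the bench by pushing alone, gripping and lifting nothing: tip its open lid over, bring it down without slamming it and press it fully shut without forcing it, and only then flip the rocker switch on its front to on by pressing the half that stands up. Leave the centrifuge standing where it is, and do not disturb the vortex mixer, the tip box or the tube rack.

Things in the scene. Friction and masses are not known exactly. Their poses are not given: they have to be found in the camera images.
- centrifuge: Mini centrifuge, loose on rubber feet, 0.8 to 1.1 kg; white housing 190 mm deep (x -100 to +90 mm), 150 mm wide (y). Origin: on the bench under its middle; x to its back, y to its left, z up; the front faces -x. Flat deck 78 mm high with a grey rotor (to 110 mm) under the lid. Front fascia slopes at 30 degrees from 78 mm high at x = -48 mm to 48 mm at x = -100 mm; switch on its right (-y) half.
- lid (a joint): Round smoke-tinted lid, rad: 0 fully shut (stop), 1.57 upright, 1.95 rear stop; starts at 1.4 to 1.75. Dome, 80 g: rim 138 mm across, flat outer top 90 mm across, facing the machine's back while open. A friction hinge (about 0.1 N m: 1 to 2 N near the free edge moves it) keeps it where it is left; no latch, a hard stop at 0: push it all the way.
- lid_hinge (a point): Middle of the lid's hinge pin, at the back of the machine: 83 mm behind and 81 mm above the centrifuge's origin, fixed to the housing. The pin runs along the centrifuge's y. Axes as the centrifuge's.
- lid_top (a point): Middle of the lid's flat outer top: 69 mm from the hinge pin towards the free edge, 44 mm out from the pin (so 125 mm above the bench when shut). Its own z points out of the lid (up when shut), its -x to the free edge.
- lid_tab (a point): Upper side of the small finger tab (32 mm wide, 5 mm thick) at the lid's free edge, 152 mm from the hinge pin. Axes as lid_top.
- rocker (a joint): Black rocker switch, rad: 0 off (the half towards the machine's right, -y, stands up), 0.4 on (that half pressed right down to its stop, parallel to the fascia). Turns stiffly, with about 2 to 3 N on the raised half, and stays where it is left, so press it all the way.
- switch_on_end (a point): The part to press: end of the rocker's raised right half, top face, middle of the edge. Rocker 30 mm long across the machine (y), 20 mm wide, a shallow V rocking about its middle (15 mm from this point), centred 40 mm right of the machine's middle, half way down the fascia. The end stands 10 mm over the fascia when up, 4 mm when pressed. Axes move with the rocker.
- vortex_mixer: Bystander: vortex mixer, 150 x 115 mm and 119 mm high, white and grey with a black rubber cup on top and a knob at its front, 0.95 kg. Origin: middle of its underside.
- tip_box: Bystander: closed pipette-tip box, 124 x 86 mm and 97 mm high, blue with a clear top. Origin: middle of its underside.
- tube_rack: Bystander: white rack of small tubes, 160 x 70 mm and 49 mm high, long way away from the robot, at the left end of the row of things. Origin: middle of its underside.

How it is judged:
By the outcome, as a careful person would: the job done as asked, in the order asked, and still so for the second after the job is handed in, with the robot touching nothing.
It also fails if it takes over 48 s, if anything falls off the work surface, if the arm or the gripper's body presses on something with over 40 N, if the wrist force passes 120 N, or if a joint passes its speed limit or range.

### The arm

A 6-joint arm with a two-finger parallel gripper is mounted at the origin on the work surface. World frame = base frame: x ahead of the robot, y to its left, z up, the work surface at z = 0. Lengths are in m, angles in rad, forces in N, time in s.
With the tool pointing down it reaches from about 0.225 to 0.725 m from the base axis. Payload 3.1 kg.
Tool frame: the origin (TCP) lies at the very end of the fingers, on their centre line; the grasp point (between the pads) lies hold_point_z behind it (hold_point_z is the distance from the TCP to the grasp point, in m); z points along the fingers, y is the line along which they close (so a half turn about z gives the same grasp; the last joint's range is limited). The gripper opens to 85 mm and grips with 20 to 120 N. Pads are 22 mm wide; open, the fingers measure 114 mm over their backs; the gripper's body (76 mm by 85 mm) begins 54 mm behind the grasp point. The pads swing forward as they close: fully open they stand 13 mm farther back than shut.
Start: joints at [0.999, 0.048, 0.099, 1.622, 0, 1.443], TCP at [0.225, 0.474, 0.231] pointing down, gripper open.
Joint ranges: [-2.91, 2.91], [-0.99, 1.94], [-1.21, 1.42], [-2.12, 2.29], [-1.49, 1.47], [-3.14, 3.14]. Speed limits (rad/s): [2.79, 2.79, 3.14, 3.14, 3.14, 3.14].

### API

Orientations are given as a unit quaternion [x, y, z, w].
In Python, from rig import * gives the robot as it stands. Calls block until the motion is done:
- goto(position, orientation): joint-space move of the TCP to a pose.
- move_l(position, feed=0.15, rotation=None, stop_force=None): straight line of the TCP; rotation=None keeps the orientation; feed is the mean speed in m/s. With stop_force (N) it stops when the force on the tool has changed by that much, and returns True; else False.
- set_joints(angles): joint-space move.
- move_gripper(opening, strength=None): opening from 0.0 (shut) to 1.0 (fully open); strength is the grip in N (None keeps the last); returns when the fingers have stopped.
- pause(seconds).
- inverse_kinematics(position, orientation): joint angles nearest the present ones, or None.
- sense(): the state.
- get_image(name): name is "side" or "top" or "wrist"; returns (picture, depth): 480x640x3 uint8, red, green, blue; 480x640 float32, m along the optical axis (not along the pixel's ray), 0 where there is no reading.
- calibration(name): a dict with "mtx" (3x3 intrinsics, pixels), "distortion" ([k1, k2, p1, p2, k3] as OpenCV has them; the pictures are not rectified), "xyz" and "attitude" of the camera in the world. Camera axes: x right, y down, z forward; pixel columns grow to the right and rows downward; lengths in m; the calibration is good to about 2 mm. A picture is of the moment at which its call begins: read the wrist's pose just before it. calibration takes no time and is no camera call; for the wrist camera it gives the pose at the moment of the call.
A pose or a line that the arm cannot do raises MotionError and nothing moves.
- finish_job(): hands the job in; it is judged then, once.
The state is a dict: "time": time; "joint_pos": joint angles; "dq": joint speeds; "joint_torque": joint torques, N m; "position": TCP position; "tcp_rot": TCP orientation; "wrist_force": force on the tool from outside, world axes, zero at the start; "moment": the same for the moment, N m; "width": opening from 0.0 (shut) to 1.0 (fully open); "grasp_force": force on a finger pad.
Only numpy, scipy, OpenCV 4.12 (cv2) and the standard library are available. Lean on these libraries where they do the work, as an engineer would, in place of code of your own. Each camera call takes 0.05 s, during which the arm holds its last target. There are 200 camera calls.

## Working session

There is one attempt and no reset: what is moved stays moved. The work goes in short steps, each a Python script; the robot and the scene stay as the last script left them, time stands still between calls to the robot, and variables do not carry over. Pictures are saved under pics/ and viewed, at most 10 in all, crops included, and the job is handed in when it is done.

```bash
mkdir -p pics; ls; cat > h.py <<'E'
from rig import *
import numpy as np, cv2
from scipy.spatial.transform import Rotation as R
def cloud(name):
    c=calibration(name); im,d=get_image(name)
    K=np.array(c["mtx"]); D=np.array(c["distortion"])
    v,u=np.mgrid[0:480,0:640]
    p=cv2.undistortPoints(np.stack([u,v],-1).reshape(-1,1,2).astype(np.float64),K,D).reshape(480,640,2)
    P=np.dstack([p*d[...,None],d])
    a=np.array(c["attitude"],float)
    Rm=R.from_quat(a).as_matrix() if a.size==4 else a.reshape(3,3)
    W=P@Rm.T+np.array(c["xyz"]); W[d==0]=np.nan
    return im,d,W
E
python3 - <<'E'
from h import *
for n in ["side","top"]:
    c=calibration(n);print(n,c)
    im,d,W=cloud(n); np.savez(f"{n}.npz",im=im,d=d,W=W)
    cv2.imwrite(f"pics/{n}0.png",im[...,::-1])
print(sense())
E
```

```text
pics
side {'mtx': array([[465.43011868,   0.        , 313.50083385],
       [  0.        , 465.43011868, 237.49029929],
       [  0.        ,   0.        ,   1.        ]]), 'distortion': array([-0.10136074,  0.        ,  0.        ,  0.        ,  0.        ]), 'xyz': array([ 0.09455218, -0.47633316,  0.77201664]), 'attitude': array([ 0.87224694, -0.2962252 ,  0.11674103, -0.37122424])}
top {'mtx': array([[453.56351548,   0.        , 311.79148821],
       [  0.        , 453.56351548, 242.29743484],
       [  0.        ,   0.        ,   1.        ]]), 'distortion': array([-0.10549945,  0.        ,  0.        ,  0.        ,  0.        ]), 'xyz': array([0.38209768, 0.06809452, 1.11647959]), 'attitude': array([ 0.70822708, -0.7045468 ,  0.03800422, -0.02416393])}
{'time': 0.1, 'joint_pos': array([9.99197130e-01, 4.86840513e-02, 9.77660876e-02, 1.62197022e+00,
       2.52857030e-05, 1.44299845e+00]), 'dq': array([ 0.0005299 , -0.00112122,  0.00390198,  0.00066396, -0.00034177,
        0.00082904]), 'joint_torque': array([ 2.56102066e-03, -3.39850903e+01,  3.20935678e+01,  1.58358808e-02,
       -1.66322866e-04,  9.79838397e-07]), 'position': array([0.22513493, 0.4736882 , 0.23023616]), 'tcp_rot': array([ 2.20083969e-01,  9.75480370e-01, -9.78292859e-04, -3.70227927e-04]), 'wrist_force': array([ 0.82997265,  0.15013368, -0.63653664]), 'moment': array([ 0.00805603, -0.01378677,  0.00905697]), 'grasp_force': 0.0, 'width': 1.0002610963063374}
```

View pics/side0.png

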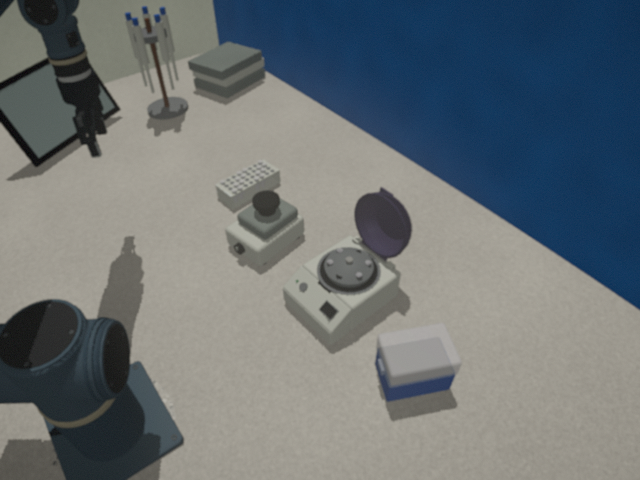

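View pics/top0.png

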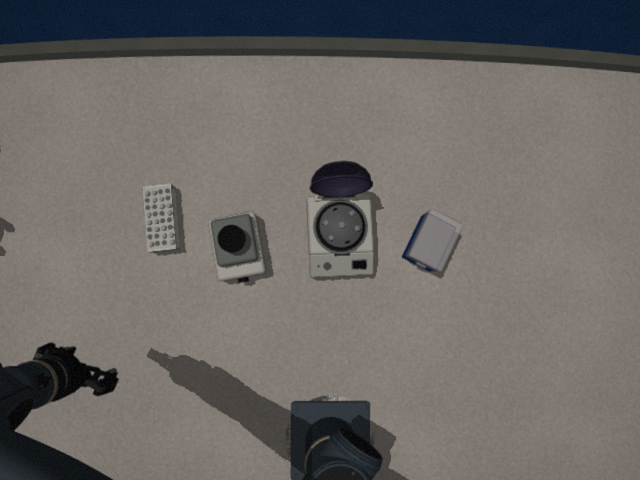

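```bash
python3 - <<'E'
from h import *
from scipy.ndimage import binary_opening
z=np.load("top.npz"); W=z["W"]; im=z["im"].astype(int)
m=np.zeros((480,640),bool); m[190:290,295:385]=1
zz=W[...,2]
for lo,hi in [(0.02,0.1),(0.07,0.087)]:
    k=m&(zz>lo)&(zz<hi)&(im.min(2)>(90 if lo>.05 else 0)); k=binary_opening(k,iterations=1)
    P=W[k][:,:2].astype(np.float32); r=cv2.minAreaRect(P*1000); print(lo,k.sum(),r,np.median(zz[k]))
    print(P.min(0),P.max(0))
k=m&(zz>0.02)&(zz<0.12)
# side edges at rows
for r in range(194,284,4):
    c=np.where(k[r])[0]
    if len(c): print(r,c.min(),c.max(),W[r,c.min()].round(4),W[r,c.max()].round(4),"mid",W[r,315].round(3))
# rotor
g=m&(zz>0.095)&(zz<0.125)&(np.arange(480)[:,None]>203)
(c,rad)=cv2.minEnclosingCircle(W[g][:,:2].astype(np.float32)*1000); print("rotor",c,rad,np.median(zz[g]))
# switch dark
s=m&(im.max(2)<60)&(np.arange(480)[:,None]>252)
print("switch",s.sum(),np.nanmedian(W[s],0),np.argwhere(s).mean(0),np.argwhere(s).min(0),np.argwhere(s).max(0))
P=W[s];i=np.argsort(P[:,1]);print(P[i][::4].round(4))
# lid
l=np.zeros_like(m); l[150:200,300:385]=1; l&=(zz>0.09)
Q=W[l]; print("lid",l.sum(),np.nanmin(Q,0),np.nanmax(Q,0))
zs=np.load("side.npz");S=zs["W"];Q=S[180:265,350:415].reshape(-1,3);Q=Q[(Q[:,2]>0.1)&(Q[:,0]<.8)];print("lid side",len(Q),Q.min(0),Q.max(0))
# bench check, neighbours
for n,a in {"tip":(200,285,395,470),"vortex":(205,290,200,275),"rack":(175,260,135,190)}.items():
    q=np.zeros_like(m);q[a[0]:a[1],a[2]:a[3]]=1;q=binary_opening(q&(zz>0.015));P=W[q];print(n,cv2.minAreaRect(P[:,:2].astype(np.float32)*1000),np.nanmax(P[:,2]))
print("bench",np.nanmedian(zz[300:330,300:400]))
E
```

```text
0.02 4906 ((496.5360412597656, -17.956626892089844), (199.00511169433594, 150.9971923828125), 2.9596478939056396) 0.07608035582743966
[ 0.39450213 -0.09539462] [0.59568393 0.06174614]
0.07 1411 ((511.44610595703125, -16.385116577148438), (149.38243103027344, 149.23043823242188), 2.9372661113739014) 0.07529908272017183
[ 0.4333975  -0.09213112] [0.58339345 0.05948638]
194 316 369 [0.5807 0.0395 0.1075] [ 0.589  -0.0861  0.0711] mid [ 0.602  0.039 -0.   ]
198 307 370 [0.5777 0.0595 0.0736] [ 0.5797 -0.0885  0.0702] mid [0.576 0.041 0.082]
202 306 370 [0.5732 0.0616 0.0455] [ 0.5689 -0.0874  0.0771] mid [0.568 0.041 0.073]
206 307 370 [0.5589 0.0594 0.073 ] [ 0.5594 -0.0872  0.0776] mid [0.558 0.041 0.077]
210 307 370 [0.5499 0.0593 0.0704] [ 0.5509 -0.0879  0.0723] mid [0.55  0.041 0.073]
214 307 371 [0.5401 0.0593 0.0729] [ 0.5417 -0.0905  0.0703] mid [0.54  0.041 0.073]
218 307 371 [0.5311 0.0592 0.0702] [ 0.5315 -0.0896  0.0757] mid [0.53  0.041 0.081]
222 307 371 [0.524  0.059  0.0534] [ 0.5221 -0.0894  0.0762] mid [0.521 0.041 0.077]
226 307 371 [0.5179 0.0587 0.026 ] [ 0.5129 -0.
[... 2009 characters left out ...]
0378  0.0773]
 [ 0.4473 -0.0309  0.0772]
 [ 0.4472 -0.0216  0.0779]
 [ 0.4473 -0.0126  0.0748]
 [ 0.445  -0.0058  0.0736]]
lid 1580 [ 0.57869753 -0.08096477  0.09001948] [0.63761958 0.05591852 0.23177283]
lid side 2631 [ 0.51060504 -0.08306934  0.10002566] [0.63613264 0.05538738 0.23451113]
tip ((478.40692138671875, -236.6536102294922), (88.45909881591797, 128.64666748046875), 64.07353210449219) 0.10055754387238913
vortex ((460.05853271484375, 224.7154083251953), (163.9582977294922, 114.2138442993164), 11.26264476776123) 0.12063482529035252
rack ((535.4903564453125, 416.1350402832031), (161.23196411132812, 72.13248443603516), 6.888859748840332) 0.0526739703444048
bench -0.0018190521103336188
```

```bash
cat >> h.py <<'E'
O=np.array([.4975,-.0175,0]); YAW=.049; MZ=R.from_euler('z',YAW)
DOWN=(MZ*R.from_quat([0,1,0,0])).as_quat()
def m2w(p): return O+MZ.apply(p)
def lid_tcp(th,r=.095,h=.044,a=.011):   # tip front-bottom corner on the lid's flat top
    return m2w([.083-r*np.cos(th)+h*np.sin(th)+a, 0, .081+r*np.sin(th)+h*np.cos(th)])
E
python3 - <<'E'
from h import *
z=np.load("side.npz");S=z["W"];Q=S[180:265,350:415].reshape(-1,3);Q=Q[(Q[:,2]>0.2)&(Q[:,0]<.8)&(Q[:,0]>.55)]
for lo in (.2,.21,.22,.228): 
    q=Q[(Q[:,2]>lo)&(Q[:,2]<lo+.008)]; print(lo,q.mean(0).round(4),np.percentile(q[:,0],[2,98]).round(4))
hi=m2w([.175,0,.36]); lo=m2w([.175,0,.176])
for p in (hi,lo,lid_tcp(1.57),lid_tcp(.8),lid_tcp(0)): print(p.round(4),inverse_kinematics(p,DOWN))
move_gripper(0.0)
goto([.225+.05,.474,.36],DOWN); goto(hi,DOWN); 
s=sense();print(s["time"],s["position"],s["wrist_force"])
im,d,W=cloud("side");cv2.imwrite("pics/side1.png",im[120:320,250:510,::-1].repeat(3,0).repeat(3,1))
E
```

```text
0.2 [ 0.6108 -0.0315  0.2043] [0.5954 0.6303]
0.21 [ 0.6041 -0.02    0.2136] [0.5969 0.62  ]
0.22 [ 0.6018 -0.0139  0.2242] [0.5998 0.6075]
0.228 [ 0.6034 -0.014   0.2315] [0.6007 0.6074]
[ 0.6723 -0.0089  0.36  ] [-0.11294663  0.64578657  1.13050452  2.05551428  0.         -0.16194663]
[ 0.6723 -0.0089  0.176 ] [-0.11294663  0.4402405   0.454186    1.58474183  0.         -0.16194663]
[ 0.6353 -0.0107  0.176 ] [-0.12240373  0.33486379  0.31820542  1.55413796  0.         -0.17140373]
[ 0.5568 -0.0146  0.1798] [-0.1465993   0.12538091  0.07947443  1.52488984  0.         -0.1955993 ]
[ 0.4965 -0.0175  0.125 ] [-0.17039969 -0.02250908 -0.18317275  1.41013266  0.         -0.21939969]
3.7083 [ 0.67213623 -0.00748746  0.36049367] [0.27812483 0.27777876 0.00686012]
```

View pics/side1.png

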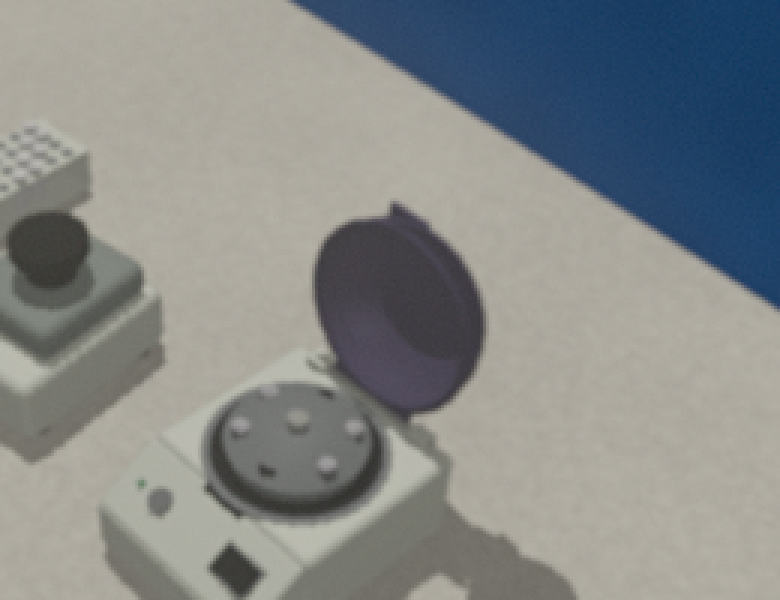

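```bash
python3 - <<'E'
from h import *
move_l(m2w([.175,0,.176]),feed=.15)
print("t",sense()["time"],sense()["wrist_force"])
move_l(lid_tcp(1.57),feed=.05); print(sense()["wrist_force"].round(2))
for th in (1.4,1.2):
    move_l(lid_tcp(th),feed=.06); s=sense(); print(th,s["position"].round(4),lid_tcp(th).round(4),s["wrist_force"].round(2))
print(s["time"])
im,d,W=cloud("side");cv2.imwrite("pics/side2.png",im[100:320,250:510,::-1].repeat(2,0).repeat(2,1))
E
```

```text
t 5.1333 [ 0.38906125 -0.85578269  0.20499665]
[0.81 0.62 0.58]
1.4 [ 0.6178 -0.0115  0.182 ] [ 0.6186 -0.0116  0.1821] [ 1.04 -0.32  0.02]
1.2 [ 0.5976 -0.0126  0.1855] [ 0.598  -0.0126  0.1855] [-0.92 -0.06 -0.24]
6.975
```

View pics/side2.png

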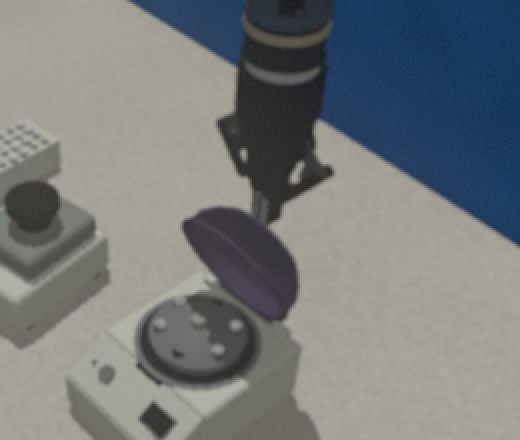

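The lid has tipped forward, to roughly 1.2 rad, with the fingertips behind it at crop (262,205). I'll carry on along the arc and make the last part slow.

```bash
python3 - <<'E'
from h import *
for th in (1.0,.8,.6,.4,.25,.15):
    move_l(lid_tcp(th),feed=.06 if th>.3 else .04); s=sense(); print(th,s["position"].round(4),s["wrist_force"].round(2))
p=lid_tcp(0)
hit=move_l(p+[0,0,.003],feed=.02,stop_force=6); s=sense(); print(hit,s["position"].round(4),s["wrist_force"].round(2))
if not hit:
    hit=move_l(p-[0,0,.006],feed=.008,stop_force=5); s=sense(); print(hit,s["position"].round(4),s["wrist_force"].round(2),s["time"])
im,d,W=cloud("side");cv2.imwrite("pics/side3.png",im[140:340,250:470,::-1].repeat(3,0).repeat(3,1))
E
```

```text
1.0 [ 0.5769 -0.0136  0.1846] [ 0.13 -1.07  0.28]
0.8 [ 0.5567 -0.0146  0.1797] [0.16 0.21 0.66]
0.6 [ 0.5378 -0.0155  0.1708] [-0.66  0.11  0.23]
0.4 [ 0.521  -0.0163  0.1584] [ 0.03  0.06 -0.22]
0.25 [ 0.51   -0.0168  0.1468] [-0.07 -0.48  0.33]
0.15 [ 0.5037 -0.0171  0.1383] [-0.16 -0.05  0.48]
False [ 0.4963 -0.0175  0.1279] [0.07 0.55 0.12]
True [ 0.4964 -0.0176  0.125 ] [-0.47 -0.84  4.86] 11.3667
```

View pics/side3.png

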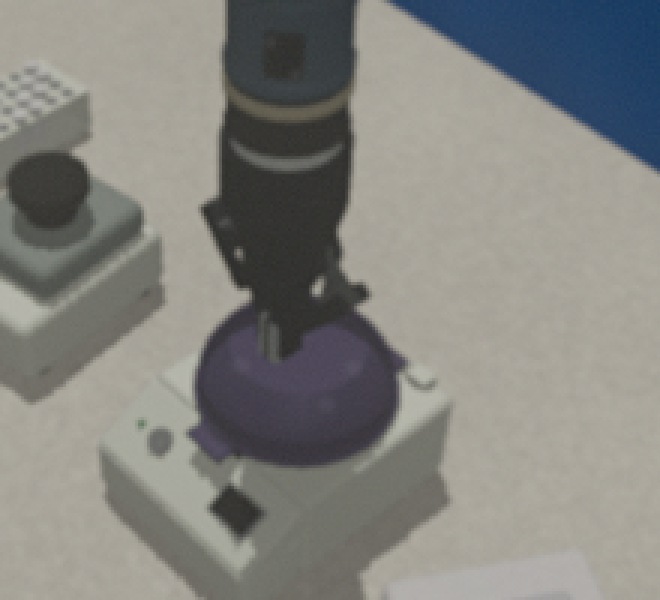

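The lid is fully shut: the force stop came at z = 0.125, the height given for the shut lid. The switch at crop (237,510), full image (329,310), is unmoved. Next is the switch, pressed along the fascia's normal.

```bash
python3 - <<'E'
from h import *
q=(MZ*R.from_euler('y',-30,degrees=True)*R.from_quat([0,1,0,0])).as_quat()
n=np.array([-.5,0,.866])
def sw(h): return m2w(np.array([-.074,-.059,.063])+n*h)   # 4 mm outboard of rocker end
move_l(sense()["position"]+[0,0,.09],feed=.12)
goto(sw(.07),q); move_l(sw(.022),feed=.08); s=sense(); print(s["time"],s["position"].round(4),sw(.022).round(4),s["wrist_force"].round(2))
im,d,W=cloud("side");cv2.imwrite("pics/side4.png",im[190:360,240:440,::-1].repeat(3,0).repeat(3,1))
E
```

```text
14.025 [ 0.4158 -0.0805  0.0826] [ 0.4155 -0.0806  0.0821] [ 0.79 -0.29 -0.35]
```

View pics/side4.png

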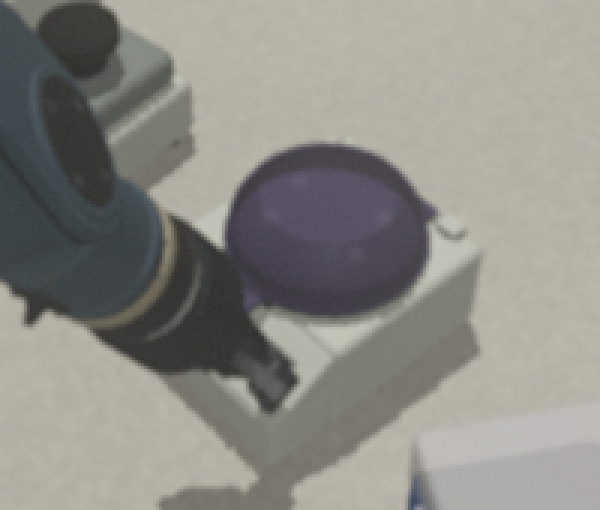

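The fingertip is over the right end of the fascia, crop (275,385), and the lid is shut. I'll press now.

```bash
python3 - <<'E'
from h import *
n=np.array([-.5,0,.866])
def sw(h): return m2w(np.array([-.074,-.059,.063])+n*h)
nw=MZ.apply(n)
for h in (.012,.009,.007,.0055,.0045,.0035,.0025,.0015,.0005):
    hit=move_l(sw(h),feed=.02,stop_force=6.5); s=sense(); f=s["wrist_force"]@nw
    print(h,hit,"h",((s["position"]-sw(0))@nw).round(4),"F",f.round(2),s["wrist_force"].round(1))
    if hit or f>6.5: break
move_l(sw(.05),feed=.08)
goto(m2w([-.2,-.06,.25]),s["tcp_rot"])
set_joints([1.2]+list(sense()["joint_pos"][1:]))
print(sense()["time"])
for k in("side","top"):
    im,d,W=cloud(k);np.savez(f"{k}5.npz",im=im,W=W)
    a=im[190:360,240:440] if k=="side" else im[170:290,270:430]
    cv2.imwrite(f"pics/{k}5.png",cv2.resize(a[...,::-1],None,fx=4,fy=4,interpolation=2)[:600,:800])
E
```

```text
0.012 False h 0.0119 F 0.99 [-0.6 -0.7  0.8]
0.009 False h 0.009 F 0.49 [-0.1 -0.8  0.5]
0.007 False h 0.007 F 0.04 [ 0.6 -0.8  0.4]
0.0055 False h 0.0055 F 1.84 [-0.4 -0.8  1.9]
0.0045 False h 0.0044 F 0.51 [-0.7 -0.8  0.2]
0.0035 False h 0.0034 F 0.57 [-0.6  0.1  0.3]
0.0025 False h 0.003 F 7.21 [-4.9  0.1  5.5]Traceback (most recent call last):
  File "<stdin>", line 10, in <module>
rig.MotionError: the arm cannot take that pose within its joint ranges
```

```bash
python3 - <<'E'
from h import *
s=sense(); move_l(s["position"]+[-.06,0,.06],feed=.12)
j=list(sense()["joint_pos"]); j[0]=1.0; set_joints(j)
print(sense()["time"],sense()["position"])
for k in("side","top"):
    im,d,W=cloud(k);np.savez(f"{k}5.npz",im=im,W=W)
    a=im[220:360,270:440] if k=="side" else im[170:290,270:430]
    cv2.imwrite(f"pics/{k}5.png",cv2.resize(a[...,::-1],None,fx=4,fy=4,interpolation=2)[:600,:800])
A=np.load("top.npz")["im"].astype(int);B=im.astype(int)
df=np.abs(A-B).max(2)>25; df=cv2.morphologyEx(df.astype(np.uint8),cv2.MORPH_OPEN,np.ones((2,2)))
n,_,st,c=cv2.connectedComponentsWithStats(df); print(st[1:])
E
```

```text
Traceback (most recent call last):
rig.MotionError: the arm cannot follow that straight line within its joint ranges
```

```bash
python3 - <<'E'
from h import *
goto([.36,-.08,.24],DOWN)
j=list(sense()["joint_pos"]); j[0]=1.0; set_joints(j)
print(sense()["time"],sense()["position"])
for k in("side","top"):
    im,d,W=cloud(k);np.savez(f"{k}5.npz",im=im,W=W)
    a=im[220:360,270:440] if k=="side" else im[170:290,270:430]
    cv2.imwrite(f"pics/{k}5.png",cv2.resize(a[...,::-1],None,fx=4,fy=4,interpolation=2)[:600,:800])
A=np.load("top.npz")["im"].astype(int);B=im.astype(int)
df=np.abs(A-B).max(2)>25; df=cv2.morphologyEx(df.astype(np.uint8),cv2.MORPH_OPEN,np.ones((2,2)))
n,_,st,c=cv2.connectedComponentsWithStats(df); print(st[1:])
E
```

```text
19.4333 [0.13990814 0.34081202 0.23831524]
[[ 310  162   75  104 3148]
 [ 336  207    2    2    4]
 [ 321  207   40   41 1174]
 [ 318  223    2    2    4]
 [ 318  231    2    2    4]
 [ 354  269    2    2    4]
 [ 362  269    5    2   10]
 [ 357  270    2    2    4]
 [   0  343  120  137 6850]
 [ 148  349   86   63 2206]
 [ 240  383   35   22  178]
 [  54  386  113   94 4902]
 [ 289  411    3    3    8]
 [ 223  414   18   17  168]
 [ 303  421    2    2    4]
 [ 249  430   13   11   37]
 [ 264  442   29   21  145]
 [ 311  449    2    3    6]
 [ 293  463    2    2    4]
 [ 299  468    2    2    4]
 [  15  471    7    9   38]
 [  24  470   17   10  104]
 [ 389  470   19   10   67]
 [  42  477    3    3    8]
 [  46  479    2    1    2]]
```

View pics/side5.png

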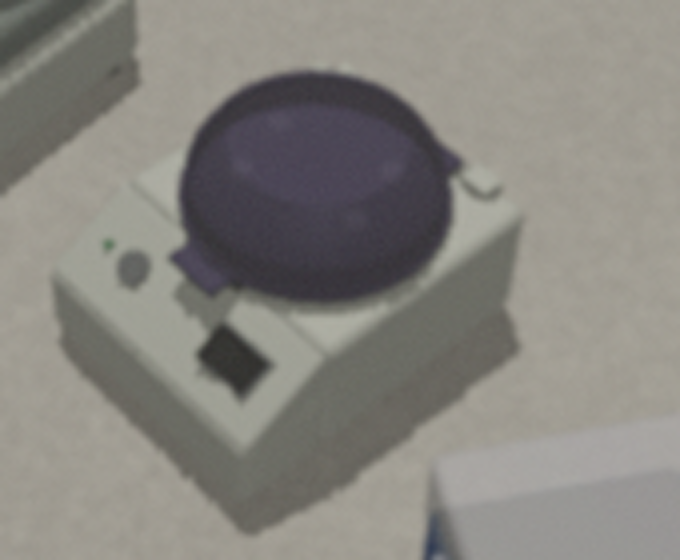

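View pics/top5.png

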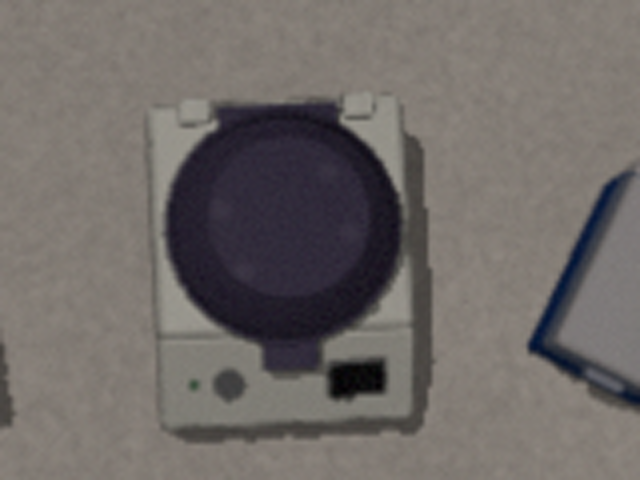

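The lid is shut, at top-crop (285,230), and the neighbours are unmoved. I'll check the rocker's tilt from depth, before against after.

```bash
python3 - <<'E'
from h import *
n=np.array([-.5,0,.866])
for f in ("side.npz","side5.npz","top.npz","top5.npz"):
    z=np.load(f);M=MZ.inv().apply((z["W"]-O).reshape(-1,3)); im=z["im"].reshape(-1,3).max(1)
    h=(M-[-.074,0,.063])@n
    inx=(abs(M[:,0]+.076)<.012)&(abs(h)<.02)
    out=[]
    for a,b in ((-.056,-.048),(-.048,-.040),(-.040,-.032),(-.032,-.024)):
        k=inx&(M[:,1]>a)&(M[:,1]<b)&(im<75); out.append((k.sum(),round(np.median(h[k])*1000,1) if k.any() else None))
    k=inx&(M[:,1]>-.01)&(M[:,1]<.01); print(f,out,"fascia",np.median(h[k]).round(4)*1000)
E
```

```text
side.npz [(np.int64(32), np.float64(7.6)), (np.int64(31), np.float64(4.3)), (np.int64(39), np.float64(3.2)), (np.int64(18), np.float64(2.3))] fascia -1.0
side5.npz [(np.int64(35), np.float64(3.3)), (np.int64(41), np.float64(2.6)), (np.int64(47), np.float64(5.5)), (np.int64(23), np.float64(7.3))] fascia -0.7
top.npz [(np.int64(29), np.float64(7.2)), (np.int64(33), np.float64(3.2)), (np.int64(29), np.float64(2.2)), (np.int64(33), np.float64(2.6))] fascia -1.8
top5.npz [(np.int64(32), np.float64(1.9)), (np.int64(27), np.float64(1.9)), (np.int64(28), np.float64(4.2)), (np.int64(37), np.float64(6.0))] fascia -0.5
```

```bash
python3 -c "
from rig import *
print(finish_job())"
```

```text
the job is handed in; nothing more can be done
None
```

The job is handed in: the lid is fully shut, the rocker was then flipped to on, and the centrifuge and its neighbours look unmoved in the images. About 20 s of the 48 s were used.

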